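# Tidy the painting table: tins to their drip saucers, mixing pans nested

## Task

Clear up the painting table: stand each paint tin upright in the middle of the drip saucer stained with its own colour, and nest the small mixing pan flat inside the large one with its handle pointing the opposite way to the large pan's handle. Set everything down gently, never tip a tin over, and leave the saucers, the large pan and the roll of tape where they stand.

Things in the scene. Friction and masses are not known exactly. Their poses are not given: they have to be found in the camera images.
- tin_red: small closed paint tin with a red label and red paint dried on its lid, 60 mm in diameter, 70 mm tall, 0.2 kg, plain cylinder; origin at the centre of its underside, z up. Grip it across its diameter.
- tin_yellow: small closed paint tin with a yellow label and yellow paint dried on its lid, 60 mm in diameter, 70 mm tall, 0.2 kg, plain cylinder; origin at the centre of its underside, z up. Grip it across its diameter.
- tin_blue: small closed paint tin with a blue label and blue paint dried on its lid, 60 mm in diameter, 70 mm tall, 0.2 kg, plain cylinder; origin at the centre of its underside, z up. Grip it across its diameter.
- saucer_red: shallow white ceramic drip saucer stained inside with dried red paint, 100 mm across its rim, 12 mm tall; flat inner floor 82 mm across and 5 mm above the table, a low sloping wall 4 mm thick; origin at the centre of its underside, z up; loose, 0.22 kg
- saucer_yellow: shallow white ceramic drip saucer stained inside with dried yellow paint, 100 mm across its rim, 12 mm tall; flat inner floor 82 mm across and 5 mm above the table, a low sloping wall 4 mm thick; origin at the centre of its underside, z up; loose, 0.22 kg
- saucer_blue: shallow white ceramic drip saucer stained inside with dried blue paint, 100 mm across its rim, 12 mm tall; flat inner floor 82 mm across and 5 mm above the table, a low sloping wall 4 mm thick; origin at the centre of its underside, z up; loose, 0.22 kg
- large_pan: wide grey-green enamelled mixing pan with a black stick handle: 130 mm outside diameter, 60 mm tall, wall 3 mm, inner diameter 124 mm, inner floor 4 mm above its underside; loose, 0.42 kg. Origin at the centre of its underside, z up, its handle points along +x: a round bar 13 mm thick that rises from 46 mm height at 63 mm from the axis to 88 mm height at 165 mm
- small_pan: narrow, taller grey-green enamelled pan, 84 mm outside diameter, 88 mm tall, 0.16 kg. Origin at the centre of its underside, z up; black stick handle along +x: a level flat-sided bar 12 mm wide, 14 mm tall, its middle 79 mm above the underside, ending 145 mm from the axis. Grip it firmly from above 70 mm from the axis; nested, the bar's underside is 16 mm above the large pan's rim
- small_pan_handle_end (a point): the free end of the small pan's handle, 145 mm from that pan's axis and 79 mm above its underside
- tape_roll: roll of masking tape lying flat, 92 mm in diameter, 25 mm tall, beyond the work, to be left alone; origin at the centre of its underside
There are look-alikes about, which are no part of the job. What is shaped like the tin_red but turquoise is not meant. What is shaped like the saucer_red but purple is not meant.

How it is judged (in metres and radians):
At the end, for the whole second after the job is handed in: Each tin upright and at rest on the floor of its own colour's saucer, axes within 15 mm; small pan level on the large pan's floor, axes within 24 mm, its handle end at least 60 mm out on the side opposite the large pan's handle; saucers and large pan level; all released (horizontal distance between tin_red and saucer_red below 0.015 m and z of tin_red in the frame of saucer_red between 0.002 and 0.009 m and angle between each of tin_red, tin_yellow, tin_blue, small_pan's own z axis and vertical below 0.08 rad and angle between each of saucer_red, saucer_yellow, saucer_blue, large_pan's own z axis and vertical below 0.05 rad and linear speed of each of tin_red, tin_yellow, tin_blue, small_pan below 0.02 m/s and horizontal distance between tin_yellow and saucer_yellow below 0.015 m and z of tin_yellow in the frame of saucer_yellow between 0.002 and 0.009 m and horizontal distance between tin_blue and saucer_blue below 0.015 m and z of tin_blue in the frame of saucer_blue between 0.002 and 0.009 m and horizontal distance between small_pan and large_pan below 0.024 m and z of small_pan in the frame of large_pan between 0.001 and 0.01 m and x of small_pan_handle_end in the frame of large_pan below -0.06 m); the robot touches nothing.
It fails at once if a paint tin is tipped over (more than 40 degrees) (angle between any of tin_red, tin_yellow, tin_blue's own z axis and vertical above 0.7 rad).
It fails at once if a drip saucer or the large pan is shifted more than 50 mm (distance of any of saucer_red, saucer_yellow, saucer_blue, large_pan from where it was at the start of the episode above 0.05 m).
It fails at once if a tin is rammed into a saucer, or the small pan into the large one (over 70 N) (contact force between any of tin_red, tin_yellow, tin_blue and saucer_red above 70 N or contact force between any of tin_red, tin_yellow, tin_blue and saucer_yellow above 70 N or contact force between any of tin_red, tin_yellow, tin_blue and saucer_blue above 70 N or contact force between small_pan and large_pan above 70 N).
It fails at once if a tin or the small pan is let go in the air (its underside more than 25 mm above the table) and drops ((height (world z) of tin_red above 0.025 m and contact force between the fingers and tin_red below 0.1 N) or (height (world z) of tin_yellow above 0.025 m and contact force between the fingers and tin_yellow below 0.1 N) or (height (world z) of tin_blue above 0.025 m and contact force between the fingers and tin_blue below 0.1 N) or (height (world z) of small_pan above 0.025 m and contact force between the fingers and small_pan below 0.1 N)).
It fails at once if the roll of tape is knocked (moved more than 30 mm) (distance of tape_roll from where it was at the start of the episode above 0.03 m).
It also fails if it takes over 102 s, if anything falls off the work surface, if the arm or the gripper's body presses on something with over 40 N, if the wrist force passes 120 N, or if a joint passes its speed limit or range.

## Robot

A 6-joint arm with a two-finger parallel gripper is mounted at the origin on the work surface. World frame = base frame: x ahead of the robot, y to its left, z up, the work surface at z = 0. Lengths are in mm, angles in rad, forces in N, time in s.
With the tool pointing down it reaches from about 300 to 850 mm from the base axis. Payload 4.2 kg.
Tool frame: the origin (TCP) lies at the very end of the fingers, on their centre line; the grasp point (between the pads) lies 19 mm behind it (arm.grip_depth is the distance from the TCP to the grasp point, in mm); z points along the fingers, y is the line along which they close (so a half turn about z gives the same grasp; the last joint's range is limited). The gripper opens to 91 mm and grips with 3 to 60 N. Pads are 32 mm wide; open, the fingers measure 118 mm over their backs; the gripper's body (76 mm by 178 mm) begins 60 mm behind the grasp point.
Start: joints at [1.267, 0.32, 1.565, -0, 1.257, -0.02], TCP at [161.005, 552.015, 213.976] pointing down, gripper open.
Joint ranges: [-3.11, 3.11], [-0.84, 2.01], [0.21, 2.61], [-1.34, 4.49], [0.05, 2.63], [-2.56, 2.56]. Speed limits (rad/s): [2.57, 2.57, 3.14, 3.14, 3.14, 3.14].

## Interface

Orientations are given as a unit quaternion [w, x, y, z].
In Python, from workcell import arm, viewer, job gives the robot as it stands.
- The arm moves only by the tool jog_arm, never from a script. Its argument "steps" is a list that holds one entry, the list of rows, each a list of 7 numbers: the shift along the tool's x, y, z in cm, then the turn, a rotation vector about the tool's x, y, z in degrees, then the closure in counts, from 0 (fully open) to 255 (shut). A call has 1 to 20 rows; each row shifts and turns the commanded pose from where the row before left it, along the tool's axes as they then stand; what a row does not reach is not made up. A row lasts 1/10 s, in which the tool goes at most 50 mm and 8.59 degrees, less where a joint would pass 70% of its speed; a pose out of reach is approached as far as the arm can. A call with a gripper value outside its range is refused whole. The fingers move at their own pace and stop on an object; "newtons" is the grip in N (left out, the last holds). Time passes only in rows, so rows that do not move let the fingers close. It gives the time, the measured TCP pose, the force, the opening and the grip force at its end, in the units of the state.
- arm.get_obs(): the state, without advancing time (a new reading comes with each control period).
- viewer.snapshot(name): name is "side" or "top"; returns (picture, depth): 400x640x3 uint8, red, green, blue; 400x640 float32, mm along the optical axis (not along the pixel's ray), 0 where there is no reading.
- viewer.camera_info(name): a dict with "vertical_fov" (degrees; the focal length in pixels is half the picture's height over the tangent of half this angle, whatever the lens; pixels are square), "cx", "cy" (the principal point, pixels), "R" (3x3) and "t" (3): a world point X has camera coordinates R X + t. Camera axes: x right, y down, z forward; pixel columns grow to the right and rows downward; lengths in mm; the calibration is good to about 2 mm. A picture is of the moment at which its call begins. camera_info takes no time and is no camera call.
- job.hand_in(): hands the job in; it is judged then, once.
The state is a dict: "time": time; "joints": joint angles; "qvel": joint speeds; "tau": joint torques, N m; "tcp_pos": TCP position; "tcp_rot": TCP orientation; "wrist_force": force on the tool from outside, world axes, zero at the start; "wrist_torque": the same for the moment, N m; "finger_gap": finger opening in mm; "gripper_force": force on a finger pad.
Only numpy, scipy, OpenCV 4.12 (cv2) and the standard library are available. Lean on these libraries where they do the work, as an engineer would, in place of code of your own. Each camera call takes 0.05 s, during which the arm holds its last target. There are 200 camera calls.

## Working session

There is one attempt and no reset: what is moved stays moved. The work goes in short steps, Python scripts to look and compute and a tool call to move; the robot and the scene stay as the last step left them, time stands still between calls to the robot, and variables do not carry over. Pictures are saved under pics/ and viewed, at most 14 in all, crops included, and the job is handed in when it is done.

Besides the shell and the picture viewer there is one more tool, called after ">>>" in YAML: its name, and indented under it one key for each argument. jog_arm: Moves the arm, as the interface text tells. Its arguments: {"type":"object","properties":{"steps":{"type":"array"},"newtons":{"type":"number"}},"required":["steps"]}

```bash
mkdir -p pics
python3 - <<'E'
from workcell import arm, viewer
import cv2,numpy as np
for n in("side","top"):
    p,d=viewer.snapshot(n); cv2.imwrite(f"pics/{n}0.png",p[:,:,::-1]); np.savez(f"{n}0.npz",p=p,d=d)
    c=viewer.camera_info(n); print({k:np.round(v,3).tolist() if not isinstance(v,str) else v for k,v in c.items()})
print(arm.get_obs())
E
```

```text
{'vertical_fov': 53.145, 'cx': 322.251, 'cy': 195.108, 'R': [[-0.977, -0.214, 0.021], [-0.164, 0.68, -0.714], [0.139, -0.701, -0.699]], 't': [520.83, 183.677, 1099.151]}
{'vertical_fov': 48.799, 'cx': 324.306, 'cy': 195.397, 'R': [[-0.016, -1.0, -0.007], [-0.977, 0.017, -0.214], [0.214, 0.004, -0.977]], 't': [-41.031, 555.776, 1365.047]}
{'time': 0.1, 'joints': array([ 1.26701484e+00,  3.20233131e-01,  1.56552207e+00, -1.91370826e-05,
        1.25738559e+00, -1.99981352e-02]), 'qvel': array([ 0.00132014, -0.00133367, -0.00259773, -0.00157653, -0.00124371,
       -0.00258998]), 'tau': array([-4.43931731e-04, -4.13334274e+01, -2.32507700e+01,  7.28594558e-02,
        4.22642170e-02, -5.61926527e-05]), 'tcp_pos': array([160.86885089, 551.58803049, 213.21495685]), 'tcp_rot': array([-1.15786027e-04,  1.41413063e-01,  9.89950376e-01, -7.65414171e-04]), 'wrist_force': array([-0.32365542,  0.15794052, -0.56594396]), 'wrist_torque': array([-0.02016637, -0.00658649,  0.03631824]), 'gripper_force': 0.0, 'finger_gap': 91.38774325142624}
```

View pics/top0.png

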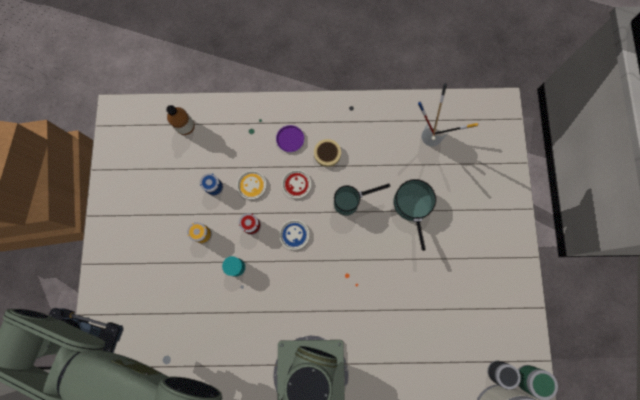

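View pics/side0.png

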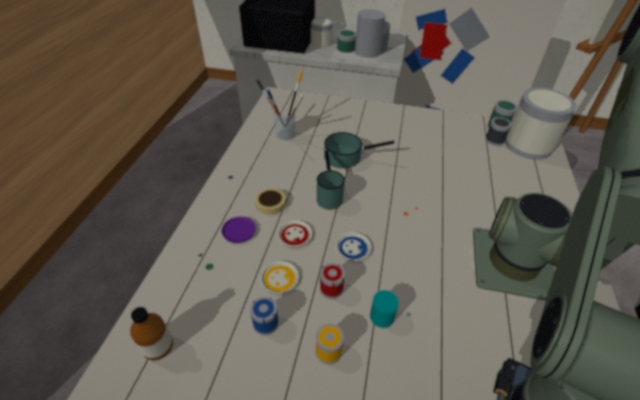

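The top view shows tins blue (211,184), yellow (199,233), red (249,224) and saucers yellow (252,186), red (297,184), blue (294,235). The small pan is at (347,200) with its handle end at (389,185), and the large pan is at (414,200) with its handle end at (422,249). The side view shows the same layout, with the turquoise and purple look-alikes next to them.

```bash
cat > h.py <<'E'
import numpy as np,cv2
from workcell import arm,viewer
def cloud(n,d):
    c=viewer.camera_info(n);R=np.array(c["R"]);t=np.array(c["t"]);f=200/np.tan(np.radians(c["vertical_fov"]/2))
    v,u=np.mgrid[:400,:640]
    X=np.stack([(u-c["cx"])/f*d,(v-c["cy"])/f*d,d],-1)
    W=(X-t)@R; W[d<=0]=np.nan
    return W
def proj(n,P):
    c=viewer.camera_info(n);f=200/np.tan(np.radians(c["vertical_fov"]/2))
    q=np.array(c["R"])@np.array(P,float)+np.array(c["t"]); return np.array([c["cx"]+f*q[0]/q[2],c["cy"]+f*q[1]/q[2]])
def ray(n,uv,z):
    c=viewer.camera_info(n);R=np.array(c["R"]);t=np.array(c["t"]);f=200/np.tan(np.radians(c["vertical_fov"]/2))
    o=-R.T@t; d=R.T@np.array([(uv[0]-c["cx"])/f,(uv[1]-c["cy"])/f,1]); return o+d*(z-o[2])/d[2]
def fit(P):  # circle fit of hull
    (c,r)=cv2.minEnclosingCircle(P.astype(np.float32)[:,:2]); return np.round(c,1),round(r,1)
E
python3 - <<'E'
from h import *
for n in("top","side"):
    z=np.load(n+"0.npz");W=cloud(n,z["d"].astype(float))
    tab=W[180:300,100:500].reshape(-1,3); print(n,"table z med",np.nanmedian(tab[:,2]))
    things=dict(bl=(211,184,35),ye=(199,233,35),re=(249,224,35),sy=(252,186,4),sr=(297,184,4),sb=(294,235,4),sp=(347,200,30),lp=(414,200,30),tape=(328,152,8),tq=(233,266,35))
    zt=np.load("top0.npz");Wt=cloud("top",zt["d"].astype(float))
    for k,(u,v,h) in things.items():
        c0=ray("top",(u,v),h)
        m=(np.hypot(W[...,0]-c0[0],W[...,1]-c0[1])<(75 if k in("lp",) else 58))&(W[...,2]>h)
        if k[0]=='s' and k!='sp': m&=W[...,2]<25
        P=W[m]
        if len(P)<5: print(k,"few");continue
        zz=np.percentile(P[:,2],[50,95]); 
        Q=P[P[:,2]>zz[1]-12] if k not in("lp","sp") else P
        print(k,c0[:2].round(0),len(P),"z",zz.round(0),"circ",*fit(Q),"mean",Q.mean(0).round(0)[:2])
    # handle points
    for k,(u,v) in dict(sp=(376,189),lp=(421,238)).items():
        q=proj(n,ray("top",(u,v),75)); a=W[int(q[1])-4:int(q[1])+5,int(q[0])-4:int(q[0])+5].reshape(-1,3); print(k,"handle z",np.nanpercentile(a[:,2],[10,90]).round(0))
E
```

```text
top table z med 0.6064043665410528Traceback (most recent call last):
  File "<stdin>", line 15, in <module>
  File "h.py", line 16, in fit
    (c,r)=cv2.minEnclosingCircle(P.astype(np.float32)[:,:2]); return np.round(c,1),round(r,1)
          ~~~~~~~~~~~~~~~~~~~~~~^^^^^^^^^^^^^^^^^^^^^^^^^^^^
cv2.error: OpenCV(4.12.0) /io/opencv/modules/imgproc/src/shapedescr.cpp:201: error: (-215:Assertion failed) count >= 0 && (depth == CV_32F || depth == CV_32S) in function 'minEnclosingCircle'
```

```bash
sed -i 's/P.astype(np.float32)\[:,:2\]/np.ascontiguousarray(P[:,:2],np.float32)/' h.py
cat > m.py <<'E'
from h import *
def measure(tag,hs=True):
  for n in("top","side"):
    z=np.load(n+tag+".npz");W=cloud(n,z["d"].astype(float)); print(n)
    things=dict(bl=(211,184,35),ye=(199,233,35),re=(249,224,35),sy=(252,186,4),sr=(297,184,4),sb=(294,235,4),sp=(347,200,30),lp=(414,200,30),tape=(328,152,8),tq=(233,266,35))
    for k,(u,v,h) in things.items():
        c0=ray("top",(u,v),h)
        m=(np.hypot(W[...,0]-c0[0],W[...,1]-c0[1])<(75 if k in("lp",) else 58))&(W[...,2]>h)
        if k[0]=='s' and k!='sp': m&=W[...,2]<25
        P=W[m]
        if len(P)<5: print(k,"few");continue
        zz=np.percentile(P[:,2],[50,95]); 
        Q=P[P[:,2]>zz[1]-12] if k not in("lp","sp") else P
        print(k,c0[:2].round(0),len(P),"z",zz.round(0),"circ",*fit(Q),"mean",Q.mean(0).round(0)[:2])
    for k,(u,v) in dict(sp=(376,189),lp=(421,238)).items():
        q=proj(n,ray("top",(u,v),75)); a=W[int(q[1])-4:int(q[1])+5,int(q[0])-4:int(q[0])+5].reshape(-1,3); print(k,"handle z",np.nanpercentile(a[:,2],[10,90]).round(0))
if __name__=="__main__": measure("0")
E
python3 m.py
```

```text
top
bl [606. 325.] 335 z [71. 76.] circ [604.  322.4] 31.7 mean [603. 322.]
ye [443. 357.] 353 z [70. 76.] circ [443.8 354.5] 31.2 mean [443. 354.]
re [470. 196.] 328 z [71. 76.] circ [470.4 192.9] 31.2 mean [470. 193.]
sy [604. 194.] 563 z [ 8. 15.] circ [604.1 193.9] 57.7 mean [608. 196.]
sr [608.  42.] 561 z [ 8. 14.] circ [608.1  42.1] 57.1 mean [609.  44.]
sb [435.  52.] 566 z [ 8. 15.] circ [434.7  51.8] 57.5 mean [437.  51.]
sp [ 545. -125.] 309 z [79. 92.] circ [ 542.  -130.6] 51.6 mean [ 543. -127.]
lp [ 541. -345.] 352 z [55. 64.] circ [ 536.5 -346. ] 70.0 mean [ 540. -349.]
tape [718. -65.] 595 z [25. 31.] circ [714.1 -61.6] 46.9 mean [713. -62.]
tq [335. 244.] 347 z [70. 75.] circ [335.2 241.3] 31.0 mean [334. 241.]
sp handle z [-1. 88.]
lp handle z [-3. 84.]
side
bl [606. 325.] 706 z [69. 71.] circ [600.1 324.2] 32.6 mean [600. 327.]
ye [443. 357.] 782 z [69. 72.] circ [439.8 357.6] 31.6 mean [440. 359.]
re [470. 196.] 587 z [68. 71.] circ [466.7 195.4] 31.6 mean [466. 198.]
sy [604. 194.] 651 z [ 6. 12.] circ [604.9 197.9] 50.7 mean [605. 197.]
sr [608.  42.] 469 z [ 6. 12.] circ [605.3  45.4] 50.4 mean [605.  45.]
sb [435.  52.] 485 z [ 6. 12.] circ [432.   54.3] 50.4 mean [434.  52.]
sp [ 545. -125.] 767 z [63. 87.] circ [ 540.7 -127.5] 55.4 mean [ 536. -117.]
lp [ 541. -345.] 534 z [47. 59.] circ [ 535.2 -341.4] 68.5 mean [ 533. -340.]
tape [718. -65.] 597 z [23. 26.] circ [711.7 -59.5] 49.0 mean [709. -55.]
tq [335. 244.] 670 z [68. 71.] circ [330.4 242.8] 32.6 mean [331. 246.]
sp handle z [-4. 85.]
lp handle z [-5. 77.]
```

```bash
cat > pan.py <<'E'
from h import *
import sys
def pans(tag,sp=(541,-128),lp=(538,-346)):
  for n in("top","side"):
    W=cloud(n,np.load(n+tag+".npz")["d"].astype(float)); P=W.reshape(-1,3); P=P[~np.isnan(P).any(1)]
    for k,c0,R,zr,zh in(("sp",sp,42,(80,100),(68,100)),("lp",lp,65,(50,72),(60,100))):
        c=np.array(c0,float)
        for _ in range(3):   # circle fit of rim, handle side excluded
            r=np.hypot(*(P[:,:2]-c).T); h=P[(r>R+18)&(r<R+105)&(P[:,2]>zh[0])&(P[:,2]<zh[1])]
            hm=h[:,:2].mean(0)-c; a=np.arctan2(hm[1],hm[0])
            q=P[(abs(r-R)<14)&(P[:,2]>zr[0])&(P[:,2]<zr[1])]; da=np.angle(np.exp(1j*(np.arctan2(q[:,1]-c[1],q[:,0]-c[0])-a))); q=q[abs(da)>.45]
            A=np.c_[2*q[:,:2],np.ones(len(q))]; s=np.linalg.lstsq(A,(q[:,:2]**2).sum(1),rcond=None)[0]; c=s[:2]; rr=np.sqrt(s[2]+c@c)
        v=cv2.fitLine(np.ascontiguousarray(h[:,:2],np.float32),cv2.DIST_HUBER,0,.01,.01).ravel()
        print(n,k,c.round(1),"r",rr.round(1),"ang",np.degrees(a).round(1),"line",np.degrees(np.arctan2(v[1],v[0])).round(1),"hmean",h.mean(0).round(0),len(h),"rimz",np.median(q[:,2]).round(0))
if __name__=="__main__": pans("0")
E
python3 pan.py
```

```text
top sp [ 539.4 -121.2] r 40.4 ang -73.3 line -73.3 hmean [ 569. -220.   84.] 112 rimz 89.0
top lp [ 537.8 -343.9] r 64.6 ang 124.8 line 38.9 hmean [ 494. -280.   82.] 226 rimz 59.0
side sp [ 535.7 -117.2] r 40.3 ang -72.8 line -72.9 hmean [ 566. -214.   83.] 70 rimz 86.0
side lp [ 533.8 -340.6] r 64.3 ang 138.9 line 38.4 hmean [ 474. -289.   79.] 165 rimz 56.0
```

>>> jog_arm:
  steps:
    - [[0,0,0,0,0,-8.13,0],[0,0,0,0,0,-8.13,0],[0,0,0,0,0,0,0]]
  newtons: 25

```text
time: 0.4
tcp_pos: [160.9, 551.8, 213.5]
tcp_rot: [-0.0, 0.0, 1.0, -0.0]
wrist_force: [-0.2, -0.0, -0.6]
finger_gap: 91.4
gripper_force: 0.0
```

>>> jog_arm:
  steps:
    - [[-2.05,-2.385,0,0,0,0,0],[-2.05,-2.385,0,0,0,0,0],[-2.05,-2.385,0,0,0,0,0],[-2.05,-2.385,0,0,0,0,0],[-2.05,-2.385,0,0,0,0,0],[-2.05,-2.385,0,0,0,0,0],[-2.05,-2.385,0,0,0,0,0],[-2.05,-2.385,0,0,0,0,0],[-2.05,-2.385,0,0,0,0,0],[-2.05,-2.385,0,0,0,0,0],[-2.05,-2.385,0,0,0,0,0],[-2.05,-2.385,0,0,0,0,0],[-2.05,-2.385,0,0,0,0,0],[-2.05,-2.385,0,0,0,0,0],[-2.05,-2.385,0,0,0,0,0],[0,0,2,0,0,0,0],[0,0,2,0,0,0,0],[0,0,0,0,0,0,0]]

```text
time: 2.2
tcp_pos: [466.7, 193.2, 171.4]
tcp_rot: [-0.003, 0.002, 1.0, -0.001]
wrist_force: [-0.6, 0.7, 0.4]
finger_gap: 91.3
gripper_force: 0.0
```

Run:
```python
from h import *
print(arm.get_obs()["tcp_pos"])
z=np.load("top0.npz")["p"]; g=cv2.cvtColor(z,cv2.COLOR_RGB2GRAY)
W={n:cloud(n,np.load(n+"0.npz")["d"].astype(float)) for n in("top","side")}
for n in W:
    P=W[n].reshape(-1,3); m=(P[:,2]>55)&(P[:,2]<100)&(P[:,0]<465)&(P[:,0]>340)&(abs(P[:,1]+350)<70); h=P[m]
    v=cv2.fitLine(np.ascontiguousarray(h[:,:2],np.float32),cv2.DIST_HUBER,0,.01,.01).ravel()
    print(n,len(h),h.mean(0).round(0),np.degrees(np.arctan2(v[1],v[0])).round(1),"far",h[h[:,0]<h[:,0].min()+8].mean(0).round(0))
p,d=viewer.snapshot("top"); cv2.imwrite("pics/top1.png",cv2.resize(p[100:300,150:450,::-1],None,fx=2,fy=2))
```

```text
[466.73160587 193.2117313  171.4256164 ]
top 120 [ 415. -349.   77.] 2.3 far [ 375. -351.   91.]
side 106 [ 410. -345.   73.] 1.8 far [ 370. -347.   87.]
```

View pics/top1.png

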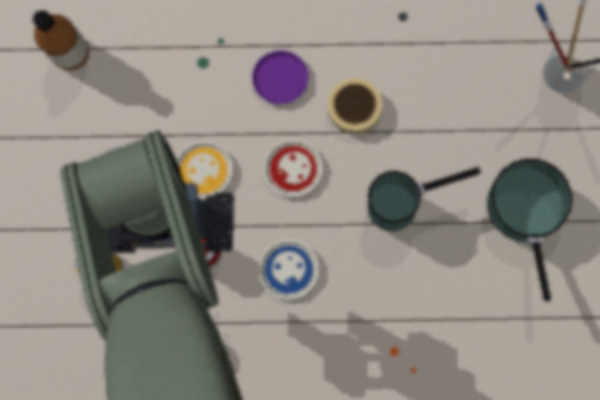

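The crop shows the gripper over the red tin, partly hidden by the arm at about (180,230). The saucers and pans have not moved.

>>> jog_arm:
  steps:
    - [[-0.15,0.1,2.35,0,0,0,0],[0,0,2.35,0,0,0,0],[0,0,2.35,0,0,0,0],[0,0,2.35,0,0,0,0],[0,0,2.35,0,0,0,0],[0,0,2.35,0,0,0,0],[0,0,0,0,0,0,0],[0,0,0,0,0,0,255],[0,0,0,0,0,0,255],[0,0,0,0,0,0,255],[0,0,0,0,0,0,255],[0,0,0,0,0,0,255],[0,0,0,0,0,0,255],[0,0,0,0,0,0,255],[0,0,0,0,0,0,255]]

```text
time: 3.75
tcp_pos: [470.5, 195.2, 33.9]
tcp_rot: [0.001, -0.0, 1.0, 0.0]
wrist_force: [0.1, -2.1, 6.0]
finger_gap: 59.8
gripper_force: 25.0
```

```bash
cat > look.py <<'E'
from h import *
import sys
t=sys.argv[1]
for n in("top","side"):
    p,d=viewer.snapshot(n); np.savez(n+t+".npz",p=p,d=d); cv2.imwrite(f"pics/{n}{t}.png",p[:,:,::-1])
o=arm.get_obs(); print(o["time"],o["tcp_pos"].round(1),o["finger_gap"].round(1),o["gripper_force"],o["joints"].round(2))
E
python3 look.py 2
python3 - <<'E'
import cv2
i=cv2.imread("pics/side2.png")[180:380,180:480]; cv2.imwrite("pics/s2c.png",cv2.resize(i,None,fx=2,fy=2))
E
```

```text
Traceback (most recent call last):
  File "look.py", line 6, in <module>
    o=arm.get_obs(); print(o["time"],o["tcp_pos"].round(1),o["finger_gap"].round(1),o["gripper_force"],o["joints"].round(2))
                                                           ^^^^^^^^^^^^^^^^^^^^^
AttributeError: 'float' object has no attribute 'round'
```

View pics/s2c.png

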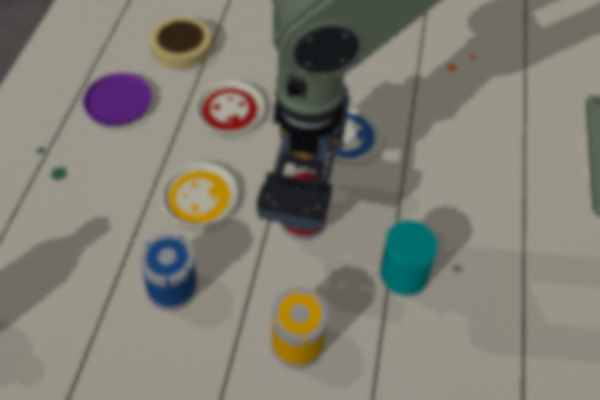

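The red tin is gripped at crop (300,200): gap 59.8 mm, 25 N.

>>> jog_arm:
  steps:
    - [[0,0,-2,0,0,0,255],[0,0,-2,0,0,0,255],[0,0,-2,0,0,0,255],[0,0,-2,0,0,0,255],[0,0,-2,0,0,0,255],[-1.365,-1.51,0,0,0,0,255],[-1.365,-1.51,0,0,0,0,255],[-1.365,-1.51,0,0,0,0,255],[-1.365,-1.51,0,0,0,0,255],[-1.365,-1.51,0,0,0,0,255],[-1.365,-1.51,0,0,0,0,255],[-1.365,-1.51,0,0,0,0,255],[-1.365,-1.51,0,0,0,0,255],[-1.365,-1.51,0,0,0,0,255],[-1.365,-1.51,0,0,0,0,255],[0,0,2,0,0,0,255],[0,0,2,0,0,0,255],[0,0,2,0,0,0,255],[0,0,1,0,0,0,255],[0,0,0,0,0,0,255]]

```text
time: 5.85
tcp_pos: [605.7, 43.9, 61.3]
tcp_rot: [-0.002, 0.0, 1.0, -0.0]
wrist_force: [-0.5, 0.1, -1.8]
finger_gap: 59.4
gripper_force: 25.0
```

```bash
sed -i 's/o\["finger_gap"\].round(1)/o["finger_gap"]/' look.py; python3 look.py 3
python3 - <<'E'
import cv2
i=cv2.imread("pics/side3.png")[150:350,180:480]; cv2.imwrite("pics/s3c.png",cv2.resize(i,None,fx=2,fy=2))
E
```

```text
5.95 [607.2  44.1  63.5] 59.76063722495386 24.999719560146332 [ 0.05  0.5   1.69  0.    0.95 -1.52]
```

View pics/s3c.png

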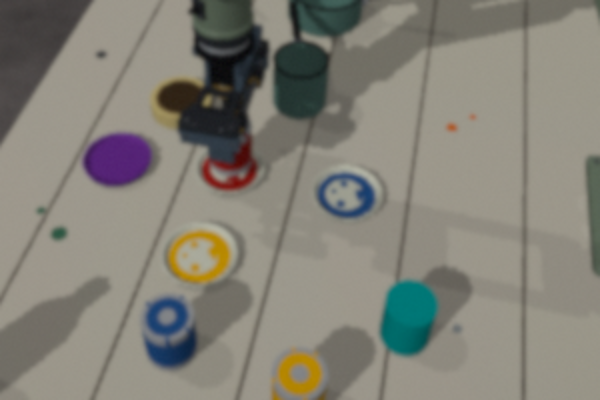

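The tin hangs over the red saucer at crop (232,165). I'll lower it gently.

>>> jog_arm:
  steps:
    - [[0,0,0.6,0,0,0,255],[0,0,0.6,0,0,0,255],[0,0,0.4,0,0,0,255],[0,0,0.3,0,0,0,255],[0,0,0.2,0,0,0,255],[0,0,0.2,0,0,0,255],[0,0,0.1,0,0,0,255],[0,0,0.1,0,0,0,255],[0,0,0,0,0,0,255],[0,0,0,0,0,0,255]]

```text
time: 6.95
tcp_pos: [606.5, 44.3, 38.9]
tcp_rot: [0.0, -0.0, 1.0, 0.0]
wrist_force: [-3.0, 0.6, 6.2]
finger_gap: 59.3
gripper_force: 25.0
```

>>> jog_arm:
  steps:
    - [[0,0,0,0,0,0,0],[0,0,0,0,0,0,0],[0,0,0,0,0,0,0],[0,0,0,0,0,0,0],[0,0,0,0,0,0,0],[0,0,0,0,0,0,0],[0,0,-1,0,0,0,0],[0,0,-1,0,0,0,0],[0,0,-2,0,0,0,0],[0,0,-2,0,0,0,0],[0,0,-2,0,0,0,0],[0,0,-2,0,0,0,0]]

```text
time: 8.15
tcp_pos: [606.8, 44.3, 140.0]
tcp_rot: [0.001, -0.0, 1.0, 0.0]
wrist_force: [0.7, 0.1, 0.4]
finger_gap: 91.0
gripper_force: 0.0
```

>>> jog_arm:
  steps:
    - [[1.3,2.4,0,0,0,0,0],[1.3,2.4,0,0,0,0,0],[1.3,2.4,0,0,0,0,0],[1.3,2.4,0,0,0,0,0],[1.3,2.4,0,0,0,0,0],[1.3,2.4,0,0,0,0,0],[1.3,2.4,0,0,0,0,0],[1.3,2.4,0,0,0,0,0],[1.3,2.4,0,0,0,0,0],[1.3,2.4,0,0,0,0,0],[1.3,2.4,0,0,0,0,0],[1.3,2.4,0,0,0,0,0],[0.8,2.4,0,0,0,0,0],[0,0,0,0,0,0,0],[0,0,0,0,0,0,0]]

```text
time: 9.65
tcp_pos: [442.6, 356.4, 138.7]
tcp_rot: [0.001, -0.001, 1.0, 0.0]
wrist_force: [0.1, 0.0, 0.1]
finger_gap: 91.3
gripper_force: 0.0
```

```bash
python3 look.py 4
python3 - <<'E'
import cv2
i=cv2.imread("pics/side4.png")[180:380,180:480]; cv2.imwrite("pics/s4c.png",cv2.resize(i,None,fx=2,fy=2))
E
```

```text
9.75 [442.9 355.5 138.4] 91.12959177000123 0.0 [ 0.66  0.37  1.7  -0.    1.08 -0.91]
```

View pics/s4c.png

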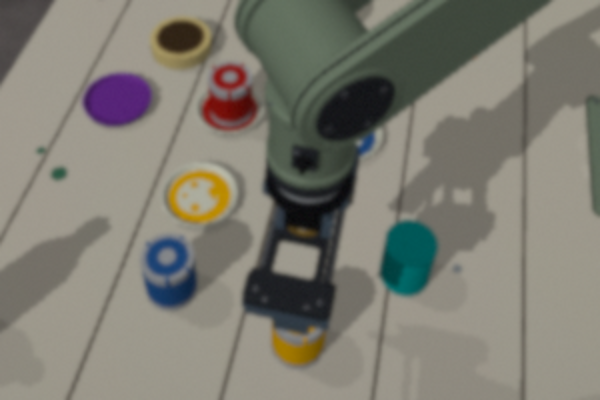

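The red tin stands in its saucer at crop (230,105), and the gripper is over the yellow tin at (298,340).

>>> jog_arm:
  steps:
    - [[0,0,2.1,0,0,0,0],[0,0,2.1,0,0,0,0],[0,0,2.1,0,0,0,0],[0,0,2.1,0,0,0,0],[0,0,2,0,0,0,0],[0,0,0,0,0,0,0],[0,0,0,0,0,0,255],[0,0,0,0,0,0,255],[0,0,0,0,0,0,255],[0,0,0,0,0,0,255],[0,0,0,0,0,0,255],[0,0,0,0,0,0,255],[0,0,0,0,0,0,255],[0,0,0,0,0,0,255]]

```text
time: 11.15
tcp_pos: [442.8, 356.2, 34.7]
tcp_rot: [0.0, -0.0, 1.0, 0.0]
wrist_force: [0.3, -2.1, 5.9]
finger_gap: 59.9
gripper_force: 25.0
```

>>> jog_arm:
  steps:
    - [[0,0,-2,0,0,0,255],[0,0,-2,0,0,0,255],[0,0,-2,0,0,0,255],[0,0,-2,0,0,0,255],[0,0,-2,0,0,0,255],[-1.63,-1.59,0,0,0,0,255],[-1.63,-1.59,0,0,0,0,255],[-1.63,-1.59,0,0,0,0,255],[-1.63,-1.59,0,0,0,0,255],[-1.63,-1.59,0,0,0,0,255],[-1.63,-1.59,0,0,0,0,255],[-1.63,-1.59,0,0,0,0,255],[-1.63,-1.59,0,0,0,0,255],[-1.63,-1.59,0,0,0,0,255],[-1.63,-1.59,0,0,0,0,255],[0,0,2,0,0,0,255],[0,0,2,0,0,0,255],[0,0,2,0,0,0,255],[0,0,1,0,0,0,255],[0,0,0,0,0,0,255]]

```text
time: 13.15
tcp_pos: [604.1, 197.0, 61.9]
tcp_rot: [-0.002, -0.0, 1.0, -0.0]
wrist_force: [-0.2, 0.7, -2.2]
finger_gap: 59.2
gripper_force: 25.0
```

>>> jog_arm:
  steps:
    - [[0,0,0.6,0,0,0,255],[0,0,0.6,0,0,0,255],[0,0,0.4,0,0,0,255],[0,0,0.3,0,0,0,255],[0,0,0.2,0,0,0,255],[0,0,0.2,0,0,0,255],[0,0,0.1,0,0,0,255],[0,0,0.1,0,0,0,255],[0,0,0,0,0,0,255],[0,0,0,0,0,0,255]]

```text
time: 14.15
tcp_pos: [605.5, 197.3, 39.8]
tcp_rot: [0.0, 0.0, 1.0, 0.0]
wrist_force: [-2.9, 0.1, 5.3]
finger_gap: 59.6
gripper_force: 25.0
```

```bash
python3 look.py 5
python3 - <<'E'
import cv2
i=cv2.imread("pics/side5.png")[180:380,180:480]; cv2.imwrite("pics/s5c.png",cv2.resize(i,None,fx=2,fy=2))
E
```

```text
14.25 [605.5 197.3  39.8] 59.779584479642196 25.000751316547394 [ 0.3   0.56  1.64  0.    0.94 -1.27]
```

View pics/s5c.png

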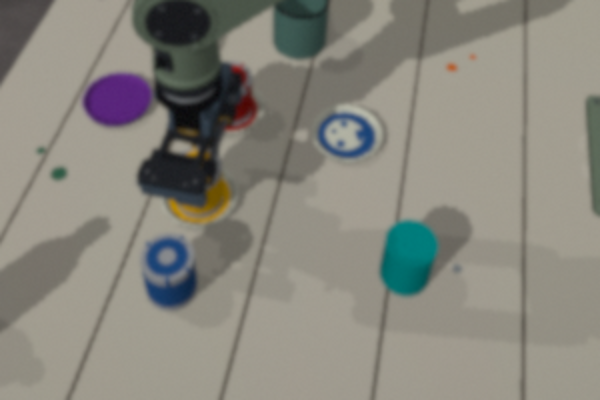

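The yellow tin is seated in its saucer at crop (200,200). I'll release it and go to the blue tin.

>>> jog_arm:
  steps:
    - [[0,0,0,0,0,0,0],[0,0,0,0,0,0,0],[0,0,0,0,0,0,0],[0,0,0,0,0,0,0],[0,0,0,0,0,0,0],[0,0,0,0,0,0,0],[0,0,-1,0,0,0,0],[0,0,-1,0,0,0,0],[0,0,-2,0,0,0,0],[0,0,-2,0,0,0,0],[0,0,-2,0,0,0,0],[0,0,-2,0,0,0,0],[0.35,2.52,0,0,0,0,0],[0,2.51,0,0,0,0,0],[0,2.51,0,0,0,0,0],[0,2.51,0,0,0,0,0],[0,2.52,0,0,0,0,0],[0,0,0,0,0,0,0],[0,0,0,0,0,0,0]]

```text
time: 16.15
tcp_pos: [602.0, 323.2, 139.7]
tcp_rot: [0.0, -0.001, 1.0, -0.0]
wrist_force: [0.1, 0.0, -0.1]
finger_gap: 90.9
gripper_force: 0.0
```

>>> jog_arm:
  steps:
    - [[0,0,2.1,0,0,0,0],[0,0,2.1,0,0,0,0],[0,0,2.1,0,0,0,0],[0,0,2.1,0,0,0,0],[0,0,2.1,0,0,0,0],[0,0,0,0,0,0,0],[0,0,0,0,0,0,255],[0,0,0,0,0,0,255],[0,0,0,0,0,0,255],[0,0,0,0,0,0,255],[0,0,0,0,0,0,255],[0,0,0,0,0,0,255],[0,0,0,0,0,0,255],[0,0,0,0,0,0,255]]

```text
time: 17.55
tcp_pos: [602.4, 323.0, 35.0]
tcp_rot: [0.001, -0.0, 1.0, 0.0]
wrist_force: [-0.1, -1.3, 4.8]
finger_gap: 59.8
gripper_force: 25.0
```

>>> jog_arm:
  steps:
    - [[0,0,-2,0,0,0,255],[0,0,-2,0,0,0,255],[0,0,-2,0,0,0,255],[0,0,-2,0,0,0,255],[0,0,-2,0,0,0,255],[1.4,-2.26,0,0,0,0,255],[1.4,-2.26,0,0,0,0,255],[1.4,-2.26,0,0,0,0,255],[1.4,-2.26,0,0,0,0,255],[1.4,-2.26,0,0,0,0,255],[1.4,-2.26,0,0,0,0,255],[1.4,-2.26,0,0,0,0,255],[1.4,-2.26,0,0,0,0,255],[1.4,-2.26,0,0,0,0,255],[1.4,-2.26,0,0,0,0,255],[1.4,-2.26,0,0,0,0,255],[1.4,-2.24,0,0,0,0,255],[0,0,2,0,0,0,255],[0,0,2,0,0,0,255],[0,0,0,0,0,0,255]]

```text
time: 19.55
tcp_pos: [431.5, 51.7, 91.7]
tcp_rot: [-0.003, 0.0, 1.0, -0.0]
wrist_force: [-1.3, -0.4, -1.4]
finger_gap: 59.7
gripper_force: 25.0
```

>>> jog_arm:
  steps:
    - [[0,0,2,0,0,0,255],[0,0,1,0,0,0,255],[0,0,0.6,0,0,0,255],[0,0,0.6,0,0,0,255],[0,0,0.4,0,0,0,255],[0,0,0.3,0,0,0,255],[0,0,0.2,0,0,0,255],[0,0,0.2,0,0,0,255],[0,0,0.1,0,0,0,255],[0,0,0.1,0,0,0,255],[0,0,0,0,0,0,255],[0,0,0,0,0,0,255]]

```text
time: 20.75
tcp_pos: [434.0, 52.0, 39.9]
tcp_rot: [0.0, 0.0, 1.0, 0.0]
wrist_force: [-3.4, -0.0, 7.7]
finger_gap: 59.7
gripper_force: 25.0
```

```bash
python3 look.py 6
python3 - <<'E'
import cv2
i=cv2.imread("pics/side6.png")[180:380,180:480]; cv2.imwrite("pics/s6c.png",cv2.resize(i,None,fx=2,fy=2))
E
```

```text
20.85 [434.   52.   39.9] 59.73374388326662 25.001030266284943 [ 0.09  0.31  2.11  0.    0.72 -1.48]
```

View pics/s6c.png

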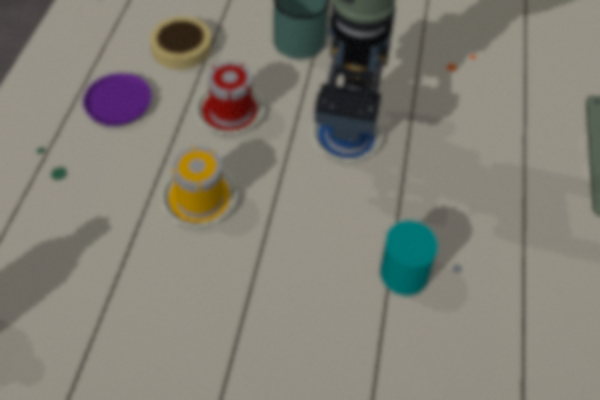

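The blue tin is seated in its saucer at crop (347,130). Next I'll release it and go above the small pan's handle.

>>> jog_arm:
  steps:
    - [[0,0,0,0,0,0,0],[0,0,0,0,0,0,0],[0,0,0,0,0,0,0],[0,0,0,0,0,0,0],[0,0,0,0,0,0,0],[0,0,0,0,0,0,0],[0,0,-1,0,0,0,0],[0,0,-1,0,0,0,0],[0,0,-2,0,0,0,0],[0,0,-2,0,0,0,0],[0,0,-2,0,0,0,0],[0,0,-2,0,0,0,0],[0,0,-2,0,0,0,0],[0,0,0,0,0,0,0]]

```text
time: 22.25
tcp_pos: [436.0, 52.2, 162.2]
tcp_rot: [0.004, 0.0, 1.0, 0.0]
wrist_force: [0.0, 0.9, 0.9]
finger_gap: 91.2
gripper_force: 0.0
```

>>> jog_arm:
  steps:
    - [[-1.24,-2.38,0,0,0,0,0],[-1.24,-2.38,0,0,0,0,0],[-1.24,-2.38,0,0,0,0,0],[-1.24,-2.38,0,0,0,0,0],[-1.24,-2.38,0,0,0,0,0],[-1.24,-2.38,0,0,0,0,0],[-1.24,-2.38,0,0,0,0,0],[-1.24,-2.38,0,0,0,0,0],[-1.24,-2.38,0,0,0,0,0],[-1.24,-2.38,0,0,0,0,0],[0,0,0,0,0,7.3,0],[0,0,0,0,0,7.3,0],[0,0,0,0,0,7.3,0],[0,0,0,0,0,7.3,0],[0,0,0,0,0,7.3,0],[0,0,0,0,0,7.3,0],[0,0,0,0,0,7.3,0],[0,0,0,0,0,7.3,0],[0,0,0,0,0,7.3,0],[0,0,0,0,0,7.3,0]]

```text
time: 24.25
tcp_pos: [557.5, -185.8, 158.3]
tcp_rot: [-0.001, 0.597, 0.802, -0.0]
wrist_force: [0.1, 0.5, 0.5]
finger_gap: 91.1
gripper_force: 0.0
```

```bash
python3 look.py 7
python3 - <<'E'
import cv2
i=cv2.imread("pics/top7.png")[120:320,230:530]; cv2.imwrite("pics/t7c.png",cv2.resize(i,None,fx=2,fy=2))
E
```

```text
24.35 [ 557.6 -185.9  158.3] 91.22934610660472 0.0 [-0.34  0.38  1.62  0.    1.14 -0.64]
```

View pics/t7c.png

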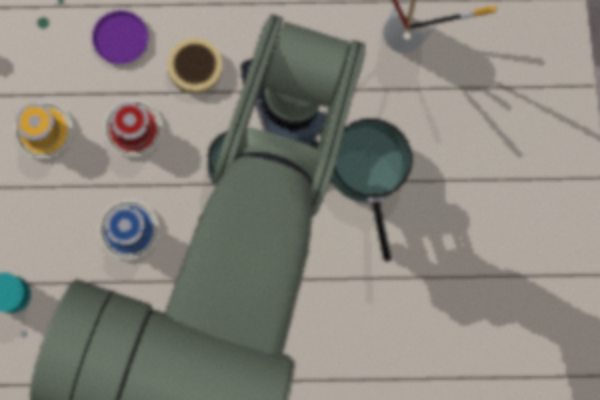

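All three tins stand in their saucers (crop (40,130), (133,130), (128,228)), and the gripper is over the small pan's handle. I'll grip it high so the fingertips stay clear of the large pan's rim.

>>> jog_arm:
  steps:
    - [[0,0,2,0,0,0,0],[0,0,2,0,0,0,0],[0,0,2,0,0,0,0],[0,0,2,0,0,0,0],[0,0,1.3,0,0,0,0],[0,0,0,0,0,0,0],[0,0,0,0,0,0,0],[0,0,0,0,0,0,255],[0,0,0,0,0,0,255],[0,0,0,0,0,0,255],[0,0,0,0,0,0,255],[0,0,0,0,0,0,255],[0,0,0,0,0,0,255],[0,0,0,0,0,0,255],[0,0,0,0,0,0,255],[0,0,0,0,0,0,255],[0,0,0,0,0,0,255],[0,0,0,0,0,0,255]]
  newtons: 50

```text
time: 26.15
tcp_pos: [558.1, -186.0, 65.9]
tcp_rot: [0.0, 0.595, 0.804, 0.0]
wrist_force: [-0.3, -0.2, -0.8]
finger_gap: 11.8
gripper_force: 50.0
```

>>> jog_arm:
  steps:
    - [[0,0,-1,0,0,0,255],[0,0,-1,0,0,0,255],[0,0,-2,0,0,0,255],[0,0,-2,0,0,0,255],[0,0,-2,0,0,0,255],[0,0,-2,0,0,0,255],[0,0,-1,0,0,0,255],[0,0,0,0,0,-6.25,255],[0,0,0,0,0,-6.25,255],[0,0,0,0,0,-6.25,255],[0,0,0,0,0,-6.25,255],[0,0,0,0,0,-6.25,255],[0,0,0,0,0,-6.25,255],[0,0,0,0,0,-6.25,255],[0,0,0,0,0,-6.25,255],[0,0,0,0,0,-6.25,255],[0,0,0,0,0,-6.25,255],[0,0,0,0,0,-6.25,255],[0,0,0,0,0,-6.25,255],[0,0,0,0,0,0,255]]

```text
time: 28.15
tcp_pos: [557.9, -186.0, 176.0]
tcp_rot: [-0.0, -0.017, 1.0, 0.0]
wrist_force: [-0.5, -0.0, -1.4]
finger_gap: 11.7
gripper_force: 50.0
```

>>> jog_arm:
  steps:
    - [[-0.43,-1.55,0,0,0,0,255],[-0.43,-1.55,0,0,0,0,255],[-0.43,-1.55,0,0,0,0,255],[-0.43,-1.55,0,0,0,0,255],[-0.43,-1.55,0,0,0,0,255],[-0.43,-1.55,0,0,0,0,255],[-0.43,-1.55,0,0,0,0,255],[-0.43,-1.55,0,0,0,0,255],[-0.43,-1.55,0,0,0,0,255],[-0.43,-1.55,0,0,0,0,255],[0,0,0,0,0,0,255],[0,0,0,0,0,0,255]]

```text
time: 29.35
tcp_pos: [606.2, -339.5, 175.5]
tcp_rot: [-0.0, -0.017, 1.0, 0.001]
wrist_force: [-0.1, -0.2, -1.9]
finger_gap: 11.8
gripper_force: 50.0
```

```bash
python3 look.py 8
python3 - <<'E'
import cv2,numpy as np
t=cv2.imread("pics/top8.png")[120:320,330:530]; s=cv2.imread("pics/side8.png")[50:250,250:450]
cv2.imwrite("pics/c8.png",cv2.resize(np.hstack([t,s]),None,fx=2,fy=2))
E
```

```text
29.45 [ 606.1 -338.8  175.8] 11.129607903579661 49.99944448471069 [-0.53  0.53  1.32  0.    1.29 -2.13]
```

View pics/c8.png

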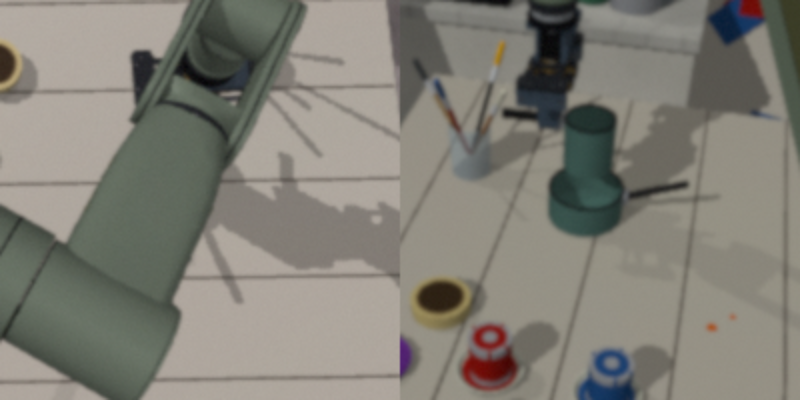

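The side view shows the small pan level above the large one at crop (588,140). I'll check its offset from the rim.

Run:
```python
from h import *
W=cloud("side",np.load("side8.npz")["d"].astype(float)); P=W.reshape(-1,3)
def circ(q):
    s=np.linalg.lstsq(np.c_[2*q[:,:2],np.ones(len(q))],(q[:,:2]**2).sum(1),rcond=None)[0]; return s[:2].round(1),np.sqrt(s[2]+s[:2]@s[:2]).round(1),len(q),np.median(q[:,2])
def rim(c,R,z0,z1,amax):
    c=np.array(c,float)
    for _ in range(4):
        r=np.hypot(*(P[:,:2]-c).T); q=P[(abs(r-R)<10)&(P[:,2]>z0)&(P[:,2]<z1)]; q=q[abs(np.angle(np.exp(1j*(np.arctan2(q[:,1]-c[1],q[:,0]-c[0])-amax))))>.6]
        o=circ(q); c=np.array(o[0])
    return o
print("small",rim((536,-340),42,188,206,0)); print("large",rim((534,-341),65,50,64,np.pi))
q=P[(np.hypot(P[:,0]-536,P[:,1]+340)<60)&(P[:,2]>185)&(P[:,2]<210)]
for s in(q[q[:,0]<515],q[q[:,0]>555],q[q[:,1]>-320],q[q[:,1]<-360]): print(len(s),np.percentile(s[:,2],[50,90]).round(0),s.mean(0).round(0))
```

```text
small (array([ 536.4, -336.9]), np.float64(40.3), 133, np.float64(193.80136663124082))
large (array([ 536.4, -340.3]), np.float64(63.0), 124, np.float64(56.35024654903021))
53 [194. 198.] [ 505. -332.  193.]
88 [193. 197.] [ 574. -334.  193.]
97 [192. 198.] [ 539. -305.  192.]
72 [192. 197.] [ 538. -373.  192.]
```

>>> jog_arm:
  steps:
    - [[0,-0.3,1,0,0,0,255],[0,0,1.5,0,0,0,255],[0,0,1.5,0,0,0,255],[0,0,1.5,0,0,0,255],[0,0,1,0,0,0,255],[0,0,1,0,0,0,255],[0,0,1,0,0,0,255],[0,0,0.7,0,0,0,255],[0,0,0.5,0,0,0,255],[0,0,0.3,0,0,0,255],[0,0,0,0,0,0,255],[0,0,0.2,0,0,0,255],[0,0,0.2,0,0,0,255],[0,0,0.1,0,0,0,255],[0,0,0.1,0,0,0,255],[0,0,0,0,0,0,255],[0,0,0,0,0,0,255]]

```text
time: 31.15
tcp_pos: [606.5, -342.4, 70.0]
tcp_rot: [0.0, -0.017, 1.0, -0.0]
wrist_force: [0.5, 0.1, -1.6]
finger_gap: 11.7
gripper_force: 50.0
```

>>> jog_arm:
  steps:
    - [[0,0,0.05,0,0,0,255],[0,0,0.05,0,0,0,255],[0,0,0,0,0,0,255],[0,0,0,0,0,0,255]]

```text
time: 31.55
tcp_pos: [606.7, -342.5, 69.8]
tcp_rot: [0.0, -0.017, 1.0, -0.0]
wrist_force: [-0.6, 1.0, 6.1]
finger_gap: 11.4
gripper_force: 50.0
```

>>> jog_arm:
  steps:
    - [[0,0,0,0,0,0,170],[0,0,0,0,0,0,170],[0,0,0,0,0,0,100],[0,0,0,0,0,0,100],[0,0,0,0,0,0,100],[0,0,0,0,0,0,100],[0,0,0,0,0,0,100],[0,0,-1,0,0,0,100],[0,0,-2,0,0,0,100],[0,0,-3,0,0,0,100],[0,0,-3,0,0,0,100],[0,0,-3,0,0,0,100],[-1,2,-1,0,0,0,100],[0,3,0,0,0,0,100],[0,4,0,0,0,0,100],[0,4,0,0,0,0,100],[0,4,0,0,0,0,100],[0,4,0,0,0,0,100],[0,4,0,0,0,0,100],[0,0,0,0,0,0,100]]

```text
time: 33.55
tcp_pos: [607.5, -87.7, 200.2]
tcp_rot: [0.001, -0.02, 1.0, 0.001]
wrist_force: [-0.5, -0.2, 0.1]
finger_gap: 55.4
gripper_force: 0.0
```

>>> jog_arm:
  steps:
    - [[0,4,0,0,0,0,100],[0,4,0,0,0,0,100],[0,4,-1,0,0,0,100],[0,4,-1,0,0,0,100],[0,4,-1,0,0,0,100],[0,4,0,0,0,0,100],[0,4,0,0,0,0,100],[0,4,0,0,0,0,100],[0,4,0,0,0,0,100],[0,4,0,0,0,0,100],[0,4,0,0,0,0,100],[0,4,0,0,0,0,100],[0,4,0,0,0,0,100],[0,0,0,0,0,0,100],[0,0,0,0,0,0,100],[0,0,0,0,0,0,100],[0,0,0,0,0,0,100]]

```text
time: 35.25
tcp_pos: [590.2, 425.9, 229.5]
tcp_rot: [0.0, -0.017, 1.0, -0.0]
wrist_force: [0.6, 0.5, 0.2]
finger_gap: 55.4
gripper_force: 0.0
```

```bash
python3 look.py 9
python3 - <<'E'
from h import *
t=cv2.imread("pics/top9.png")[120:300,230:530]; s=cv2.imread("pics/side9.png")[120:300,200:500]
cv2.imwrite("pics/c9.png",cv2.resize(np.vstack([t,s]),None,fx=1.6,fy=1.6))
for n in("top","side"):
    P=cloud(n,np.load(n+"9.npz")["d"].astype(float)).reshape(-1,3)
    for k,c,zl,zh in(("small",(536,-342),84,100),("tr",(607,44),60,90),("ty",(606,197),60,90),("tb",(434,52),60,90)):
        q=P[(np.hypot(P[:,0]-c[0],P[:,1]-c[1])<48)&(P[:,2]>zl)&(P[:,2]<zh)]
        if len(q)>5: print(n,k,len(q),q.mean(0).round(0),*fit(q))
    h=P[(abs(P[:,1]+340)<40)&(P[:,0]>590)&(P[:,0]<700)&(P[:,2]>70)&(P[:,2]<110)]; print("handle",h.mean(0).round(0),h.max(0).round(0))
E
```

```text
35.35 [590.1 426.2 229.5] 55.229445121453615 0.0 [ 0.61  0.56  1.13 -0.    1.45 -0.99]
top small 131 [ 542. -344.   91.] [ 541.2 -343.8] 43.1
top tr 285 [604.  44.  75.] [605.5  45.2] 31.0
top ty 295 [604. 197.  75.] [605.4 198. ] 31.6
top tb 304 [434.  53.  75.] [435.   53.4] 30.7
handle [ 636. -340.   88.] [ 684. -333.   97.]
side tr 350 [601.  52.  73.] [602.1  48.1] 31.6
side ty 426 [599. 204.  73.] [601.  200.1] 32.1
side tb 378 [431.  60.  72.] [432.4  55.9] 31.6<stdin>:9: RuntimeWarning: Mean of empty slice.
  ret = um.true_divide(
Traceback (most recent call last):
ValueError: zero-size array to reduction operation maximum which has no identity
```

View pics/c9.png

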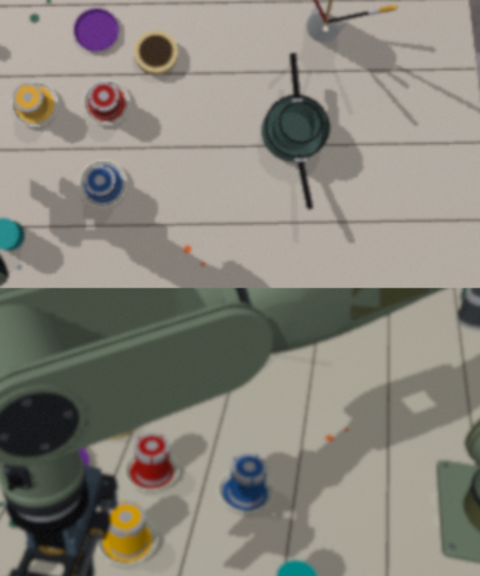

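The pans are nested with opposite handles (crop (297,125)), and all tins stand in their saucers. The measured centres agree within a few mm.

```bash
python3 -c "
from workcell import job
print(job.hand_in())"
```

```text
the job is handed in; nothing more can be done
None
```

The job is handed in at about 35 s of robot time: the last pictures show each tin upright in its own saucer and the small pan nested in the large one with its handle opposite; the hand-in returned no verdict.

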